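# Bolt the stamp chest shut

## Task

The wooden chest of printing stamps is closed but not bolted. Push the red ball knob of the barrel bolt on its lid along the slot until the bolt is fully home in its keeper, then push the knob over sideways into the slot's short leg and fully down to the end of it, so that the bolt cannot slide back. Keep the lid shut, pick nothing up, and leave everything that stands on and around the chest where it is.

Things in the scene. Friction and masses are not known exactly. Their poses are not given: they have to be found in the camera images.
- stamp_chest: Wooden chest fixed to the table, 280 (x) x 420 (y) x 150 mm high. Origin: centre of its underside, z up; its x axis points from the front (robot's side) to the back, its y axis along the front to the left. The flat lid top is level with the rim, 150 mm up. The bolt's axis line lies along the chest's y at x = -70 mm, z = 165 mm.
- slot_corner (a point): Corner of the L-shaped slot, on the bolt's axis line (15 mm above the lid). The slotted steel barrel, 24.5 mm thick, runs from 80 mm before it to 26 mm beyond it along chest y, its top 27 mm above the lid, on a 44 mm wide plate. The long leg runs back from here along the barrel's top towards chest -y; the short leg goes from here down the barrel's robot side (chest -x).
- keeper (a point): Middle of the keeper on the chest's left rim, 74 mm beyond the slot's corner on the bolt's axis line: a fixed steel staple 22 mm along the bolt, 30 mm wide, with feet 53 mm over all, its top 31 mm above the lid. The bolt's rod, 16 mm thick, goes into it.
- knob_center (a point): Centre of the red ball knob, 22 mm diameter, on an 8 mm stem that sticks out of the slot; 40 mm from the bolt's axis. Knob upright: centre 55 mm above the lid, over the axis line. At the end of the short leg: 25 mm above the lid and 39 mm from the axis line, on the robot's side (chest -x).
- bolt_throw (a joint): How far the bolt is pushed along chest +y towards and into the keeper, m: 0 drawn back, 0.060 fully home (hard stop). Starts near 0. The knob's stem is at chest y = 50 mm + this. About 2 N of friction; it stays where it is left. The stem can enter the short leg only in the last 2 mm.
- knob_turn (a joint): Turn of the knob about the bolt's axis, rad: 0 upright (in the long leg), 1.31 fully down at the end of the short leg (hard stop), leaning to chest -x. In the long leg it only wobbles by about 0.2. About 1.3 N at the knob turns it; it stays where it is left.
- chest_lid (a joint): Opening angle of the lid about the hinge along its far edge, rad: 0 is shut. Nothing but its weight keeps it shut until it is bolted.
- stamp_on_lid: Copper printing stamp, a loose bystander lying on the lid behind the bolt: grid 100 x 70 x 28 mm with a bar handle, 56 mm high in all. Origin: centre of its underside.
- wax_brush: Brush 160 mm long lying loose on the right part of the lid, a bystander. Origin: centre of its underside.
- stamp_large: Larger copper stamp, 150 x 100 x 60 mm, loose on the table to the left, a bystander. Origin: centre of its underside.
- paraffin_block: Block of paraffin, cream, 120 x 80 x 40 mm, loose on the table to the left, a bystander. Origin: centre of its underside.
- dye_jar: Brown jar with a blue lid, 70 mm diameter, 90 mm high, loose on the table to the right, a bystander. Origin: centre of its underside.
- enamel_bowl: White bowl, 120 mm diameter, 50 mm high, loose on the table to the right, a bystander. Origin: centre of its underside.
- wax_scraper: Flat scraper 200 mm long, loose on the table near the robot to the right, a bystander. Origin: centre of its underside.

How it is judged (in metres and radians):
On the way, in this order (a step that is already met when the one before it is completed fails the run):
1. the bolt is pushed home into its keeper (value of joint bolt_throw above 0.055 m), for 0.2 s.
2. the knob is pushed down to the end of the short leg (value of joint knob_turn above 1.15 rad), for 0.2 s.
At the end, for the whole second after the job is handed in: The bolt is home in the keeper (thrown more than 55 of 60 mm), the knob is down in the short leg (turned more than 1.15 of 1.31 rad), the lid is shut (under 0.03 rad) and every loose thing is within 20 mm of where it stood (value of joint bolt_throw above 0.055 m and value of joint knob_turn above 1.15 rad and value of joint chest_lid below 0.03 rad and distance of each of stamp_on_lid, wax_brush, stamp_large, paraffin_block, dye_jar, enamel_bowl, wax_scraper from where it was at the start of the episode below 0.02 m); the robot touches nothing.
It fails at once if the lid is lifted (value of joint chest_lid above 0.06 rad).
It fails at once if a thing on the lid is moved or lifted (distance of any of stamp_on_lid, wax_brush from where it was at the start of the episode above 0.02 m).
It fails at once if a thing on the table is moved or lifted (distance of any of stamp_large, paraffin_block, dye_jar, enamel_bowl, wax_scraper from where it was at the start of the episode above 0.02 m).
It also fails if it takes over 45 s, if anything falls off the work surface, if the arm or the gripper's body presses on something with over 40 N, if the wrist force passes 120 N, or if a joint passes its speed limit or range.

## Robot

A 6-joint arm with a two-finger parallel gripper is mounted at the origin on the work surface. World frame = base frame: x ahead of the robot, y to its left, z up, the work surface at z = 0. Lengths are in m, angles in degrees, forces in N, time in s.
With the tool pointing down it reaches from about 0.325 to 0.85 m from the base axis. Payload 15.5 kg.
Tool frame: the origin (TCP) lies at the very end of the fingers, on their centre line; the grasp point (between the pads) lies arm.grip_depth behind it (arm.grip_depth is the distance from the TCP to the grasp point, in m); z points along the fingers, y is the direction in which the jaws open and shut (so a half turn about z gives the same grasp; the last joint's range is limited). The gripper opens to 91 mm and grips with 3 to 60 N. Pads are 32 mm wide; open, the fingers measure 118 mm over their backs; the gripper's body (76 mm by 178 mm) begins 60 mm behind the grasp point.
Start: joints at [67.981, 28.281, 77.091, -0, 74.628, -5.472], TCP at [0.178, 0.599, 0.214] pointing down, gripper open.
Joint ranges: [-166.48, 166.48], [-47.26, 123.95], [12.59, 153.08], [-70.14, 250.14], [6.76, 159.57], [-176.63, 176.63]. Speed limits (degrees/s): [108.29, 108.29, 147.25, 172.46, 172.46, 172.46].

## Interface

Orientations are given as a 3x3 rotation matrix whose columns are the frame's x, y, z axes.
In Python, from rig import arm gives the robot as it stands. Calls block until the motion is done:
- arm.move_to(position, orientation): joint-space move of the TCP to a pose.
- arm.move_l(position, orientation=None, feed=0.15): straight line of the TCP; orientation=None keeps the orientation; feed is the mean speed in m/s.
- arm.move_joints(angles): joint-space move.
- arm.grip(opening): finger opening in m; the grip force is fixed at half the most; returns when the fingers have stopped.
- arm.sleep(seconds).
- arm.solve_ik(position, orientation): joint angles nearest the present ones, or None.
- arm.snapshot(name): name is "scene" or "top" or "wrist"; returns the picture (420x560x3 uint8, red, green, blue); there is no depth.
- arm.get_calibration(name): a dict with "intrinsics" (3x3 intrinsics, pixels), "cam_to_world" (4x4, takes a point from camera to world coordinates). Camera axes: x right, y down, z forward; pixel columns grow to the right and rows downward; lengths in m; the calibration is good to about 2 mm. The wrist camera is an equidistant fisheye: a pixel r from the principal point sees the ray r / f radians off the axis. A picture is of the moment at which its call begins: read the wrist's pose just before it. get_calibration takes no time and is no camera call; for the wrist camera it gives the pose at the moment of the call.
A pose or a line that the arm cannot do raises arm.Unreachable and nothing moves.
- arm.sign_off(): hands the job in, once; it reports no verdict.
Readings, each from a call of its own:
- arm.current_t(): time.
- arm.current_joint_positions(): joint angles.
- arm.current_dq(): joint speeds.
- arm.current_tau(): joint torques, N m.
- arm.current_ee_pos(): TCP position.
- arm.current_tool_rot(): TCP orientation.
- arm.current_force(): force on the tool from outside, world axes, zero at the start.
- arm.current_torque(): the same for the moment, N m.
- arm.current_width(): finger opening in m.
Only numpy, scipy, OpenCV 4.12 (cv2) and the standard library are available. Lean on these libraries where they do the work, as an engineer would, in place of code of your own. Each camera call takes 0.05 s, during which the arm holds its last target. There are 200 camera calls.

## Working session

There is one attempt and no reset: what is moved stays moved. The work goes in short steps, each a Python script; the robot and the scene stay as the last script left them, time stands still between calls to the robot, and variables do not carry over. Pictures are saved under pics/ and viewed, about 8 in all and at most 12, crops included, and the job is handed in when it is done.

```bash
ls; mkdir -p pics; python3 - <<'E'
from rig import arm
import cv2
for n in("scene","top"):
    im=arm.snapshot(n); cv2.imwrite(f"pics/{n}0.png",im[:,:,::-1])
    c=arm.get_calibration(n); print(n,c["intrinsics"],c["cam_to_world"])
print(arm.grip_depth,arm.current_t(),arm.current_width())
print(arm.current_tool_rot())
E
```

```text
pics
scene [[517.335486     0.         276.60891637]
 [  0.         517.335486   200.5344842 ]
 [  0.           0.           1.        ]] [[ 0.70687403  0.52021693 -0.47927388  1.37872372]
 [ 0.70716613 -0.50474824  0.49512148 -0.85921251]
 [ 0.01565793 -0.68891477 -0.72467321  1.44695536]
 [ 0.          0.          0.          1.        ]]
top [[502.48715446   0.         276.09132622]
 [  0.         502.48715446 208.8982639 ]
 [  0.           0.           1.        ]] [[-1.48372007e-02 -9.92411325e-01  1.22063994e-01  3.15163148e-01]
 [-9.99889828e-01  1.46730860e-02 -2.24332569e-03  1.16436279e-02]
 [ 4.35246335e-04 -1.22083831e-01 -9.92519697e-01  1.64338132e+00]
 [ 0.00000000e+00  0.00000000e+00  0.00000000e+00  1.00000000e+00]]
0.0188 0.1 0.09095737749516986
[[-9.58604929e-01  2.84739182e-01 -4.34544577e-04]
 [ 2.84739484e-01  9.58604410e-01 -1.00608525e-03]
 [ 1.30084457e-04 -1.08817028e-03 -9.99999399e-01]]
```

View pics/scene0.png

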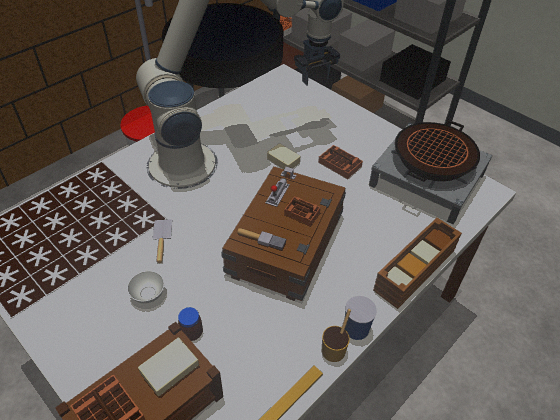

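View pics/top0.png

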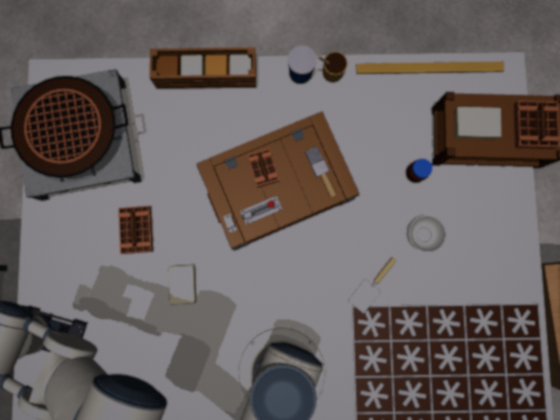

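The chest is seen from both cameras: in the top view its corners are near (198,162), (322,113), (358,195) and (235,248), the red knob is near (270,204) and the keeper near (229,222). In the scene view the knob is near (276,188). I'll crop in to get finer positions.

```bash
python3 - <<'E'
import cv2,numpy as np
t=cv2.imread("pics/top0.png");s=cv2.imread("pics/scene0.png")
a=cv2.resize(t[105:255,190:365],None,fx=4.5,fy=4,interpolation=cv2.INTER_CUBIC)
a=cv2.resize(t[105:255,190:365],None,fx=4,fy=4,interpolation=cv2.INTER_CUBIC)
b=cv2.resize(s[155:305,215:355],None,fx=4,fy=4,interpolation=cv2.INTER_CUBIC)
cv2.imwrite("pics/tc.png",a);cv2.imwrite("pics/sc.png",b)
for n,im,(u0,v0,u1,v1) in(("top",t,(190,105,365,255)),("scene",s,(215,155,355,305))):
    c=im[v0:v1,u0:u1].astype(int); m=((c[...,2]>110)&(c[...,1]<0.4*c[...,2])&(c[...,0]<.45*c[...,2]))
    k,l,st,ce=cv2.connectedComponentsWithStats(m.astype(np.uint8))
    for i in range(1,k): print(n,ce[i]+[u0,v0],st[i])
E
```

```text
top [270.52631579 203.31578947] [78 96  6  5 19]
scene [273.52380952 187.38095238] [56 30  6  5 21]
```

View pics/tc.png

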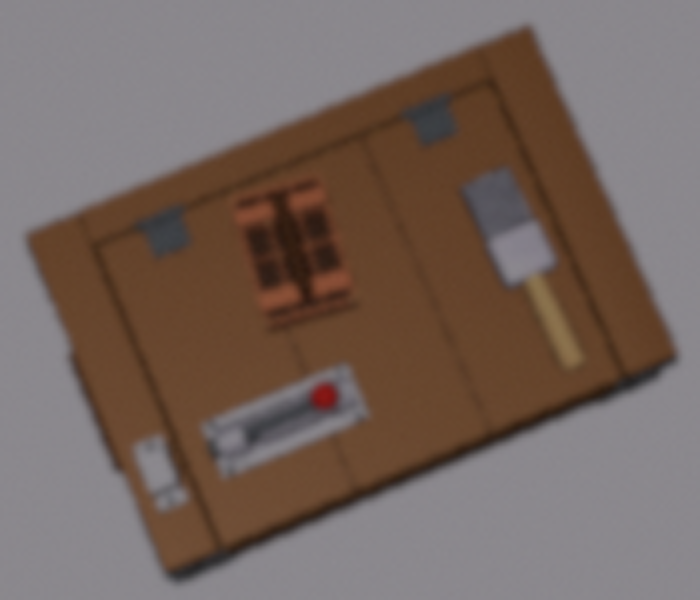

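View pics/sc.png

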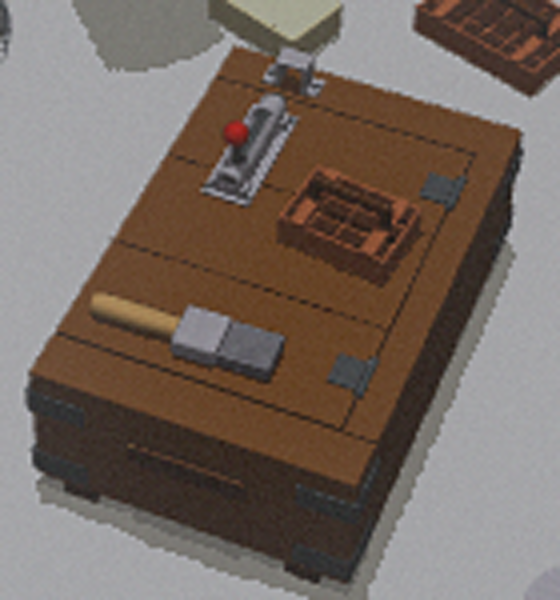

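The corners, knob and keeper are clear in both crops: the knob is at (323,397) in the top crop and (236,131) in the scene crop, with the keeper at (160,470) and (295,68). The stamp sits just behind the bolt. Next I'll fit the chest pose.

```bash
cat > geo.py <<'E'
import numpy as np
from rig import arm
from scipy.optimize import least_squares
def proj(n,P):
    c=arm.get_calibration(n);T=np.linalg.inv(c["cam_to_world"]);p=T[:3,:3]@P+T[:3,3]
    q=c["intrinsics"]@p;return q[:2]/q[2]
def c2w(p,P):
    c,s=np.cos(p[2]),np.sin(p[2]);return np.array([p[0]+c*P[0]-s*P[1],p[1]+s*P[0]+c*P[1],P[2]])
E
python3 - <<'E'
from geo import *
L=dict(A=(.14,.21,.15),B=(.14,-.21,.15),C=(-.14,-.21,.15),D=(-.14,.21,.15))
tp=dict(A=(28,233),B=(530,28),C=(677,358),D=(170,572)); sp=dict(D=(236,47),A=(521,130),B=(362,487),C=(31,375))
obs=[("top",L[k],np.array(v)/4-.375+[190,105]) for k,v in tp.items()]+[("scene",L[k],np.array(v)/4-.375+[215,155]) for k,v in sp.items()]
kn=[("top",(270.53,203.32)),("scene",(273.52,187.38))]
def res(p):
    r=[proj(n,c2w(p,P))-u for n,P,u in obs]
    K=(-.07-.04*np.sin(p[4]),.05+p[3],.165+.04*np.cos(p[4]))
    r+=[(proj(n,c2w(p,K))-u) for n,u in kn]
    return np.ravel(r)
s=least_squares(res,[.6,.1,.4,0,0],loss='soft_l1');print(s.x,np.degrees(s.x[2]));print(res(s.x).reshape(-1,2).round(2))
# direct triangulation of knob
k=least_squares(lambda P:np.ravel([proj(n,P)-u for n,u in kn]),[.5,.1,.2]);print("knob",k.x,k.fun)
print("pred",c2w(s.x,(-.07,.05,.205)),"home",c2w(s.x,(-.07,.11,.205)),"corner z",c2w(s.x,(-.07,.11,.165)))
for nm,P in dict(keeper=(-.07,.184,.181)).items():print(nm,proj("top",c2w(s.x,P)),proj("scene",c2w(s.x,P)))
# stamp on lid : top crop
E
```

```text
[0.59442268 0.00250501 0.39287886 0.00338022 0.03784583] 22.510300500166814
[[-1.09 -0.17]
 [ 0.11 -2.15]
 [ 1.24 -1.86]
 [-0.85  0.13]
 [-0.88 -0.85]
 [ 0.38 -0.35]
 [-1.   -0.  ]
 [-0.86 -0.6 ]
 [-0.08  0.21]
 [ 0.11  0.36]]
knob [0.50811716 0.02404918 0.20714447] [ 0.05026684  0.04146585  0.07607275 -0.00880569]
pred [0.51061346 0.02189608 0.205     ] home [0.48764249 0.07732472 0.205     ] corner z [0.48764249 0.07732472 0.165     ]
keeper [229.28781951 221.70914497] [288.01167557 168.92465772]
```

```bash
cat >> geo.py <<'E'
import cv2
p=np.array([0.59442,0.00250,0.39288])
c,s=np.cos(p[2]),np.sin(p[2])
R=np.array([[-c,-s,0],[-s,c,0],[0,0,-1]])
def W(x,y,z): return c2w(p,(x,y,z))      # chest -> world
def C():                                  # TCP in chest frame
    d=np.array(arm.current_ee_pos())-[p[0],p[1],0];return np.array([c*d[0]+s*d[1],-s*d[0]+c*d[1],d[2]])
def F():
    f=np.array(arm.current_force());return np.array([c*f[0]+s*f[1],-s*f[0]+c*f[1],f[2]])
def fish(P):
    k=arm.get_calibration("wrist");T=np.linalg.inv(k["cam_to_world"]);q=T[:3,:3]@P+T[:3,3]
    K=k["intrinsics"];th=np.arctan2(np.hypot(q[0],q[1]),q[2]);d=q[:2]/np.hypot(q[0],q[1])
    return K[:2,2]+K[0,0]*th*d
E
python3 - <<'E'
from geo import *
e=np.array(arm.current_ee_pos());e[2]=.33
arm.move_l(e); arm.grip(0.0)
arm.move_to(W(-.07,.0,.30),R)
print(C(),F(),arm.current_t(),arm.current_width())
for n,P in dict(knob=(-.07,.053,.205),keep=(-.07,.184,.181),corner=(-.07,.11,.177),tcp=None).items():
    print(n,fish(W(*P)) if P else fish(np.array(arm.current_ee_pos())))
im=arm.snapshot("wrist");cv2.imwrite("pics/w1.png",im[:,:,::-1])
i=im.astype(int);m=(i[...,0]>90)&(i[...,1]<.4*i[...,0])&(i[...,2]<.45*i[...,0])
k,l,st,ce=cv2.connectedComponentsWithStats(m.astype(np.uint8))
for j in range(1,k):
    if st[j,4]>20: print(ce[j],st[j])
E
```

```text
[-0.06972754  0.00045763  0.30003111] [0.02364705 0.69031739 0.09812217] 4.925 0.00030661915952709233
knob [340.19739534 215.32014964]
keep [457.41865243 208.33633554]
corner [391.59518534 206.73516872]
tcp [279.56410525 264.83855139]
[339.91071429 214.42857143] [329 203  23  24 448]
```

View pics/w1.png

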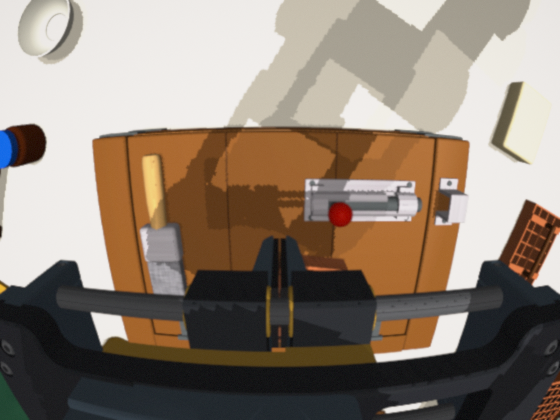

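The wrist view shows the knob at (340,214), against a predicted (340,215), so the pose fit is good. The keeper is near (452,205). Now the push, watching the force.

```bash
python3 - <<'E'
from geo import *
k=arm.get_calibration("top");T=k["cam_to_world"]
for u in ((270,327),(356,306),(322,180),(235,205)):
    q=np.array(u)/4-.375+[190,105];d=T[:3,:3]@np.linalg.solve(k["intrinsics"],[*q,1]);P=T[:3,3]+d*(.16-T[2,3])/d[2]
    e=P-[p[0],p[1],0];print("stamp pt",(c*e[0]+s*e[1]).round(3),(-s*e[0]+c*e[1]).round(3))
arm.move_l(W(-.07,.016,.30),R); arm.move_l(W(-.07,.016,.189),R,feed=.1)
f0=F();print(C(),f0)
y=.016
while y<.098:
    y+=.004 if y<.076 else .0015
    arm.move_l(W(-.07,y,.189),R,feed=.05); f=F()-f0
    print(round(y,4),C()[1].round(4),f.round(1))
    if abs(f[1])>(10 if y>.07 else 15) or abs(f[2])>15: break
print(arm.current_t())
E
```

```text
stamp pt -0.002 0.068
stamp pt -0.013 0.002
stamp pt 0.085 -0.013
stamp pt 0.094 0.055
[-0.06970367  0.01582563  0.18949862] [ 1.44412563 -0.43088218  0.07571977]
0.02 0.0202 [-1.2  0.6  0.1]
0.024 0.0242 [-1.2  0.8  0.3]
0.028 0.0282 [-2.3  1.4 -0.3]
0.032 0.0321 [-1.7  0.6 -0.3]
0.036 0.0362 [-1.7 -0.3  0.2]
0.04 0.0403 [-0.9  0.4 -0.9]
0.044 0.0443 [-1.7  0.6 -0. ]
0.048 0.0483 [-1.6  1.  -0. ]
0.052 0.0523 [-1.5  1.   0.1]
0.056 0.0563 [-1.5 -0.1 -0.1]
0.06 0.0603 [-2.4 -0.2 -1.1]
0.064 0.0643 [-1.3  0.6 -0.4]
0.068 0.0683 [-0.4  0.9 -0.2]
0.072 0.0723 [-0.8  0.5  0.7]
0.076 0.0763 [-2.1  0.1  0.4]
0.0775 0.0775 [-1.8 -0.2 -0.2]
0.079 0.079 [-2.2 -0.6 -0. ]
0.0805 0.0806 [-1.2 -1.6 -0.1]
0.082 0.0821 [-1.5 -0.6 -0.2]
0.0835 0.0836 [-1.8 -1.4 -1.1]
0.085 0.0851 [-0.4 -0.7 -0.8]
0.0865 0.0866 [-0.6 -0.1  0.1]
0.088 0.0881 [-1.2 -1.2 -0.1]
0.0895 0.0896 [-0.9 -0.8 -0.2]
0.091 0.0911 [-0.  -1.8  0. ]
0.0925 0.0917 [-1.3 -7.6 -1.2]
0.094 0.0922 [ -2.8 -17.   -2.5]
13.2417
```

The bolt hit a hard stop with the TCP at y ≈ 0.092 and a 17 N rise. I'll check with a picture while moving behind the knob.

```bash
python3 - <<'E'
from geo import *
arm.move_l(W(-.07,.075,.189),R,feed=.1); arm.move_l(W(-.07,.07,.25),R); 
arm.move_l(W(-.028,.11,.25),R)
im=arm.snapshot("wrist");cv2.imwrite("pics/w2.png",im[:,:,::-1])
for y in(.104,.108,.110):print(fish(W(-.07,y,.205)))
i=im.astype(int);m=((i[...,0]>90)&(i[...,1]<.4*i[...,0])&(i[...,2]<.45*i[...,0])).astype(np.uint8)
k,l,st,ce=cv2.connectedComponentsWithStats(m)
for j in range(1,k):
    if st[j,4]>20: print(ce[j],st[j])
print(arm.current_t())
E
```

```text
[271.05197462 179.75020007]
[277.00255125 179.75430238]
[279.97862559 179.75910962]
[281.91253264 178.70626632] [267 163  31  33 766]
14.725
```

View pics/w2.png

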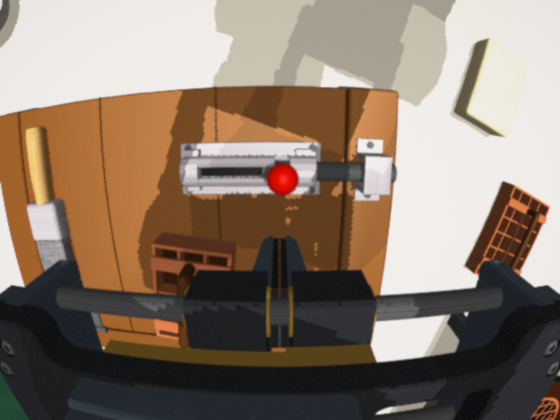

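The knob at (282,179) is at its home position (predicted (280,180)), the rod is in the keeper, and the stamp is clear of the fingers. Now I'll push it sideways.

```bash
python3 - <<'E'
from geo import *
Y=.111
arm.move_l(W(-.028,Y,.187),R,feed=.12); f0=F(); print(C(),f0); x=-.028
while x>-.074:
    x-=.003; arm.move_l(W(x,Y,.187),R,feed=.06); f=F()-f0
    print(round(x,4),C().round(4),f.round(1))
    if abs(f).max()>14: break
im=arm.snapshot("wrist");cv2.imwrite("pics/w3.png",im[:,:,::-1])
print(arm.current_t())
E
```

```text
[-0.02785165  0.11065041  0.18756077] [0.06609878 0.37720408 0.6749461 ]
-0.031 [-0.0309  0.1109  0.1876] [-0.5 -0.8 -0.3]
-0.034 [-0.0342  0.111   0.1871] [-0.1 -0.2 -0.3]
-0.037 [-0.0372  0.111   0.187 ] [-0.7 -0.8 -0.9]
-0.04 [-0.0402  0.111   0.187 ] [ 0.2 -1.  -0.5]
-0.043 [-0.0431  0.111   0.1871] [-0.1 -0.5 -0.4]
-0.046 [-0.0462  0.111   0.187 ] [-0.4 -0.1 -0.3]
-0.049 [-0.0492  0.111   0.187 ] [-1.3 -1.  -0.1]
-0.052 [-0.0522  0.111   0.187 ] [ 0.6 -0.2 -0.2]
-0.055 [-0.0553  0.111   0.1869] [-0.  -0.2 -0.6]
-0.058 [-0.0582  0.111   0.187 ] [ 0.9 -0.2 -1. ]
-0.061 [-0.0612  0.111   0.187 ] [ 0.6 -0.1 -0.9]
-0.064 [-0.0642  0.111   0.187 ] [ 0.5 -0.4 -0.6]
-0.067 [-0.0672  0.111   0.187 ] [ 0.4  0.1 -0.1]
-0.07 [-0.0702  0.111   0.187 ] [ 0.4 -0.3 -1.5]
-0.073 [-0.0731  0.111   0.187 ] [ 1.9  0.8 -3.1]
-0.076 [-0.0761  0.111   0.187 ] [ 1.5  1.2 -1.7]
19.45
```

View pics/w3.png

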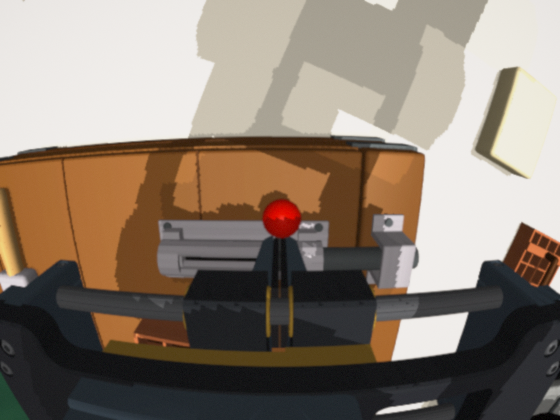

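The knob has swung over to the robot side, with the ball at (282,218) leaning past the barrel. Next I'll lift the fingers and press it down from above.

```bash
python3 - <<'E'
from geo import *
Y=.111
arm.move_l(W(-.070,Y,.187),R,feed=.1);arm.move_l(W(-.070,Y,.222),R,feed=.12);arm.move_l(W(-.108,Y,.222),R,feed=.12)
arm.move_l(W(-.108,Y,.206),R,feed=.1);f0=F();z=.206
while z>.180:
    z-=.002 if z>.19 else .0012
    arm.move_l(W(-.108,Y,z),R,feed=.05); f=F()-f0
    print(round(z,4),C().round(4),f.round(1))
    if abs(f).max()>14: break
arm.move_l(W(-.108,Y,.26),R,feed=.15);arm.move_l(W(-.04,Y,.30),R)
im=arm.snapshot("wrist");cv2.imwrite("pics/w4.png",im[:,:,::-1])
i=im.astype(int);m=((i[...,0]>90)&(i[...,1]<.4*i[...,0])&(i[...,2]<.45*i[...,0])).astype(np.uint8)
k,l,st,ce=cv2.connectedComponentsWithStats(m)
for j in range(1,k):
    if st[j,4]>20: print(ce[j],st[j])
for t in(.9,1.05,1.15,1.31):print(t,fish(W(-.07-.04*np.sin(t),.11,.165+.04*np.cos(t))))
print(arm.current_t())
E
```

```text
0.204 [-0.1078  0.111   0.2042] [-0.1  0.6 -0.1]
0.202 [-0.1081  0.111   0.202 ] [ 0.2 -0.2 -0.9]
0.2 [-0.1081  0.111   0.1999] [-0.1  0.1 -0.5]
0.198 [-0.1081  0.111   0.1979] [ 0.2  0.8 -0.5]
0.196 [-0.1081  0.111   0.1959] [ 0.4  0.1 -0.5]
0.194 [-0.1081  0.111   0.1939] [-0.3  0.8  1. ]
0.192 [-0.108   0.111   0.1919] [-0.1  0.6 -1.7]
0.19 [-0.108   0.111   0.1899] [-0.   1.3 -0.1]
0.1888 [-0.108   0.111   0.1887] [-0.6  0.4  1.1]
0.1876 [-0.108   0.111   0.1875] [0.4 0.7 0.2]
0.1864 [-0.108   0.111   0.1864] [0.3 0.8 0.4]
0.1852 [-0.108   0.1109  0.1855] [-3.4  1.3 10.3]
0.184 [-0.108   0.1109  0.1848] [-8.1  1.8 23.8]
[280.06436782 134.71724138] [269 123  23  24 435]
0.9 [278.12346838 143.6182418 ]
1.05 [278.14455866 139.3252298 ]
1.15 [278.15867456 137.00583913]
1.31 [278.18081012 134.23286359]
25.55
```

View pics/w4.png

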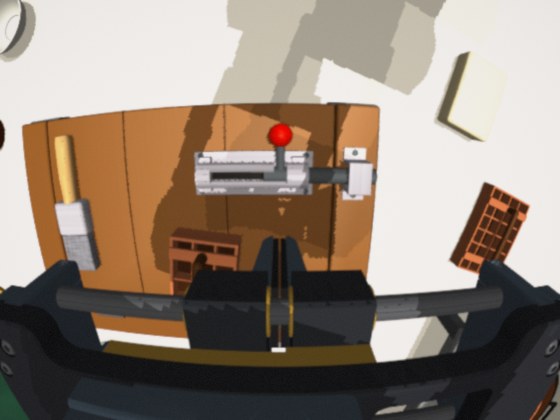

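The knob at (280,135) matches the predicted end of the short leg, (278,134) at 1.31 rad. The hard stop came at z = 0.1855 against an expected 0.186. The bystanders in view look undisturbed and the robot is clear, so I'm handing it in.

```bash
python3 - <<'E'
from geo import *
arm.sleep(.2);print(F(),C(),arm.current_t());arm.sign_off()
E
```

```text
[ 0.26898785 -0.14206802 -0.4807076 ] [-0.04063171  0.11102145  0.299745  ] 25.75
the job is handed in; nothing more can be done
```

The bolt is home in its keeper and the knob is down at the end of the short leg. I handed the job in at 25.75 s of the 45 s allowed; the hand-in gives no verdict.

**What I did:** I found the chest pose from the top and scene cameras. With closed fingers, I pushed the knob along the slot to its hard stop. I then pushed it sideways over the barrel and pressed it down from above to the second hard stop. I raised the arm clear before handing in.

**Last checks:**
- **Bolt:** the stop came with a 17 N rise. The wrist camera put the knob within about 2 pixels (about 1 mm) of its home position, with the rod in the keeper.
- **Knob:** the stop came at z = 0.1855 m, against 0.186 m expected, with a final press of about 24 N. The last picture put the knob at about 1.28 rad, with 1.31 as the end stop.
- **Robot:** the tool force reading was about zero at hand-in, with the fingers about 0.30 m above the table, clear of the knob and bystanders.
- **Bystanders and lid:** nothing in the last picture looked moved and the lid looked shut, but I judged this by eye only. The stamp on the lid was partly hidden by the gripper, and the table items to the right were out of that view or cut off at its edge.

No check failed. The chest corners fitted less closely than the knob, with errors of up to about 2 pixels, but the wrist view of the knob agreed with the fitted pose.

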